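Clamp a wheel hub in the bench hub stand

ROBOT

A 6-joint arm with a two-finger parallel gripper is mounted at the origin on the work surface; the furniture and walls round the work are solid. World frame = base frame: x ahead of the robot, y to its left, z up, the work surface at z = 0. Lengths are in m, angles in degrees, forces in N, time in s.
With the tool pointing down it reaches from about 0.225 to 0.875 m from the base axis. Payload 3.4 kg.
Tool frame: the origin (TCP) lies midway between the tips of the shut fingers; the grasp point (between the pads) lies arm.grasp_offset behind it (arm.grasp_offset is the distance from the TCP to the grasp point, in m); z points along the fingers, y is the line along which they close (so a half turn about z gives the same grasp; the last joint's range is limited). The gripper opens to 85 mm and grips with 20 to 120 N. Pads are 22 mm wide; open, the fingers measure 114 mm over their backs; the gripper's body (76 mm by 85 mm) begins 54 mm behind the grasp point. The pads swing forward as they close: fully open they stand 13 mm farther back than shut.
Start: joints at [-78.037, 15.808, 86.224, -0, 77.962, -6.933], TCP at [0.186, -0.544, 0.231] pointing down, gripper open.
Joint ranges: [-165.64, 165.64], [-43.16, 119.46], [12.63, 154.43], [-67.54, 247.53], [6.08, 155.33], [-154.97, 154.97]. Speed limits (degrees/s): [147.25, 147.25, 180, 180, 180, 180].

INTERFACE

Orientations are given as a 3x3 rotation matrix whose columns are the frame's x, y, z axes.
In Python, from rig import monitor, imaging, ticket, arm gives the robot as it stands.
- The arm moves only by the tool send_rows, never from a script. Its arguments are lists of equal length, an entry for each row: "xyz": the shift along the tool's x, y, z in m, a list of three; "turn": the turn about the tool's z in rad; "hand": the opening in per cent of the stroke, from 0 (shut) to 100 (fully open). In form: {"xyz": [[tx, ty, tz], ...], "turn": [turn, ...], "hand": [hand, ...]}. A call has 1 to 20 rows; each row shifts and turns the commanded pose from where the row before left it, along the tool's axes as they then stand; what a row does not reach is not made up. A row lasts 1/8 s, in which the tool goes at most 62.5 mm and 10.7 degrees, less where a joint would pass 70% of its speed; a pose out of reach is approached as far as the arm can. A call with a gripper value outside its range is refused whole. The fingers move at their own pace and stop on an object; the grip force is fixed at half the most. Time passes only in rows, so rows that do not move let the fingers close. It gives the time, the measured TCP pose, the force, the opening and the grip force at its end, in the units of the state.
- monitor.observe(): the state, without advancing time (a new reading comes with each control period).
- imaging.camera(name): name is "scene" or "top" or "wrist"; returns the picture (480x640x3 uint8, red, green, blue); there is no depth.
- imaging.calibration(name): a dict with "fx", "fy", "cx", "cy" (pixels), "camera_from_world" (4x4, takes a point from world to camera coordinates); the wrist camera has in their place "mount" (4x4, takes a point from camera to tool coordinates, whose origin is the TCP and whose axes are the flange's). Camera axes: x right, y up, looking along -z (the intrinsics and any distortion apply to the point x, -y, -z); pixel columns grow to the right and rows downward; lengths in m; the calibration is good to about 2 mm. A picture is of the moment at which its call begins: read the wrist's pose just before it. calibration takes no time and is no camera call.
- ticket.finish_job(): hands the job in; it is judged then, once.
Trained networks look in the newest picture that a camera, given by its name, has taken for a name from the list of things; names that differ only in an ending like _2 or _b are one class to them, and where a whole thing is asked for, a point or a joint stands for the part that bears it (a point fixed in the world has none). Each returns a list of dicts, best first, with "conf" (0 to 1); they miss things now and then, are a little off and sometimes report something else, mostly with a low value. They report only what shows in the picture. A call takes as long as a camera call. They do not tell look-alikes from the thing itself.
- imaging.look_for(target, camera): "position" ([x, y, z] in m, in world coordinates, good to about 4 mm: the middle of the surface that is visible of it).
- imaging.trace(target, camera): "mask" (480x640 bool, what is visible of it).
- imaging.pinpoint(target, camera): "position" ([x, y, z] in m, in world coordinates, good to about 4 mm: a listed point, or the origin of a listed thing).
The state is a dict: "t": time; "joint_pos": joint angles; "joint_vel": joint speeds; "effort": joint torques, N m; "tcp_pos": TCP position; "tcp_rot": TCP orientation; "ft_force": force on the tool from outside, world axes, zero at the start; "moment": the same for the moment, N m; "gripper_width": finger opening in m; "grasp_force": force on a finger pad.
Only numpy, scipy, OpenCV 4.12 (cv2) and the standard library are available. Lean on these libraries where they do the work, as an engineer would, in place of code of your own. Each camera call takes 0.05 s, during which the arm holds its last target. There are 200 camera calls.

TASK

Clamp the hub in the blue hub stand for a bearing check. Slide the tailstock up to the hub with its black upright grip, and go on until the hub is fully home in the headstock and the red band on the tailstock's sprung nose is pushed about half-way into its sleeve; do not ram it. Then let go and press the orange lock lever fully down, leaving the hub snugly held and the loose things round about where they lie.

Things in the scene. Friction and masses are not known exactly. Their poses are not given: they have to be found in the camera images.
- stand: Blue hub stand fixed on the table, 365 x 80 mm. Origin on the table near its middle; x points along the slide from tailstock (end near the robot, x -195 mm) to headstock (x +170), y left, z up. Clamping axis: along x at y 0, z 55 mm. Between the stocks a slippery trough (x -25 to +88, floor z 27.5, inner width 59, walls to z 42 mm) lets the hub slide along x.
- head: Blue headstock fixed on the stand (x 129 to 165 mm, top z 94 mm; origin and axes as stand). Its steel sleeve, bore 32 mm, reaches back to x 90 mm. Inside, out of sight, a rigid brass seat is screw-set anywhere from x 98 to 110 mm, not measured: where the hub comes home can only be felt.
- hub: Loose aluminium bicycle hub lying in the trough, 130 mm over the axle ends, 55 mm flanges, 0.17 to 0.34 kg. Origin under its middle; y is the axle line, along the slide. The outer nut faces, on which seat and nose bear, lie 53 mm from the middle; the axle stubs beyond go into their bores. Starts 10 to 47 mm short of home; takes about 1 N to push along.
- tail (a joint): Tailstock carriage on its slide, m: 0 at the rear stop, growing toward the headstock, at most 0.115; starts at 0 to 0.035. Stiff drag of 12 N (slightly more when moved fast); stays where left. The nose meets the fully home hub somewhere from 0.087 to 0.099.
- grip_top (a point): Middle of the top of the tailstock's black upright grip: a post 24 mm along the slide, 28 mm across, 50 mm tall, top 130 mm over the table, on the blue carriage (50 x 62 mm). Best taken from above with one finger before and one behind it, as the lock lever leans up at its left.
- nose: Steel nose of the tailstock, 23 mm across, on the clamping axis, with a red band 8 mm wide next to its sleeve. Origin at the middle of its front face, x along the slide; when free the face is 67 mm ahead of the grip's middle. Sprung: goes back into the sleeve by up to 8 mm, 1.3 N per mm from zero; the band vanishes as it goes in. Half-way is about 5 N.
- lock_lever (a joint): Orange lock lever on the tailstock's left side, rad: 0 leaning up at 45 degrees to the left, 0.785 fully down (level, pointing left). Starts at 0 to 0.12; stays where left; 2 to 4 N from above, 40 mm left of its pivot, presses it down.
- lever_pivot (a point): Pivot of the lock lever: on the carriage 44 mm left of the grip's middle, z 58 mm over the table; the lever turns about a line along the slide.
- lever_end (a point): Middle of the round orange end bar of the lock lever, 66 mm from the pivot (lever 15 mm wide, 8 mm thick, end bar 16 mm thick); 47 mm above the pivot's height when up, level with it when down.
- tape: Bystander: loose black tape roll, 62 mm across, 19 mm tall, lying on the table beside the stand's near end.
- caliper: Bystander: loose bare-metal and black brake caliper, 74 x 52 x 14 mm, lying on the table between stand and wheel.
Mind the look-alikes: they are no part of the job. What is shaped like the hub but yellow is not meant.

How it is judged (in metres and radians):
On the way, in this order (a step that is already met when the one before it is completed fails the run):
1. with the lock lever still up, the hub bears on the headstock's seat and the nose presses on it with 2.5 to 9 N (about 2 to 7 of its 8 mm pushed in) (contact force between nose and hub between 2.5 and 9 N and contact force between head and hub above 1 N and value of joint lock_lever below 0.4 rad), for 0.3 s.
2. the lock lever is pressed down (value of joint lock_lever above 0.65 rad), for 0.1 s.
At the end, for the whole second after the job is handed in: The hub rests against the headstock's seat (more than 1 N on it), the sprung nose presses on it with 2.5 to 9 N (about 2 to 7 of its 8 mm pushed in), the lock lever is down (over 0.65 of 0.785 rad) and the hub is at rest (contact force between nose and hub between 2.5 and 9 N and contact force between head and hub above 1 N and value of joint lock_lever above 0.65 rad and linear speed of hub below 0.01 m/s); the robot touches nothing.
It fails at once if the nose is rammed into the hub with more than 22 N (contact force between nose and hub above 22 N).
It fails at once if the tape roll or the brake caliper is moved by more than 30 mm (distance of any of tape, caliper from where it was at the start of the episode above 0.03 m).
It also fails if it takes over 59 s, if anything falls off the work surface, if the arm or the gripper's body presses on something with over 40 N, if the wrist force passes 120 N, or if a joint passes its speed limit or range.

## Working session

There is one attempt and no reset: what is moved stays moved. The work goes in short steps, Python scripts to look and compute and a tool call to move; the robot and the scene stay as the last step left them, time stands still between calls to the robot, and variables do not carry over. Pictures are saved under pics/ and viewed, at most 10 in all, crops included, and the job is handed in when it is done.

Besides the shell and the picture viewer there is one more tool, called after "Request:" as name(argument=value, ...) on one line, values as JSON. send_rows: Moves the arm, as the interface text tells. Its arguments: {"type":"object","properties":{"xyz":{"type":"array"},"turn":{"type":"array"},"hand":{"type":"array"}},"required":["xyz","turn","hand"]}

```bash
mkdir -p pics
python3 - <<'E'
from rig import monitor, imaging, ticket, arm
import cv2,numpy as np
s=monitor.observe();print(s['t'],s['tcp_pos'],np.round(s['tcp_rot'],3).tolist(),s['ft_force'],s['gripper_width'],arm.grasp_offset)
for c in('scene','top'):
    im=imaging.camera(c);cv2.imwrite(f'pics/{c}0.png',im[:,:,::-1])
    for n in('stand','grip_top','nose','lever_pivot','lever_end','hub','head'):
        r=imaging.pinpoint(n,c)
        print(c,n,[(np.round(d['position'],4).tolist(),round(d['conf'],2)) for d in r[:3]])
E
```

```text
0.0 [ 0.18609816 -0.54347592  0.23041998] [[0.946, 0.324, -0.0], [0.324, -0.946, 0.002], [0.0, -0.002, -1.0]] [-0.02329701  0.92563304  0.06049359] 0.08583668972985119 0.0187
scene stand []
scene grip_top [([0.4013, 0.2271, 0.1316], 0.72)]
scene nose [([0.4677, 0.2187, 0.0498], 0.52)]
scene lever_pivot [([0.4079, 0.2672, 0.056], 0.62)]
scene lever_end [([0.4139, 0.3206, 0.1016], 0.76)]
scene hub [([0.7027, -0.1967, -0.0032], 0.77), ([0.5457, 0.2105, 0.0304], 0.69), ([0.4085, 0.2696, 0.0589], 0.62)]
scene head []
top stand [([0.5266, 0.2111, 0.0025], 0.79)]
top grip_top [([0.4007, 0.2239, 0.128], 0.76)]
top nose [([0.4689, 0.2187, 0.0572], 0.41)]
top lever_pivot [([0.4084, 0.27, 0.0573], 0.75)]
top lever_end [([0.4144, 0.3196, 0.1016], 0.82)]
top hub [([0.7036, -0.2018, 0.0018], 0.96), ([0.5411, 0.2054, 0.0309], 0.8)]
top head [([0.4046, 0.2706, 0.0589], 0.61)]
```

View pics/scene0.png

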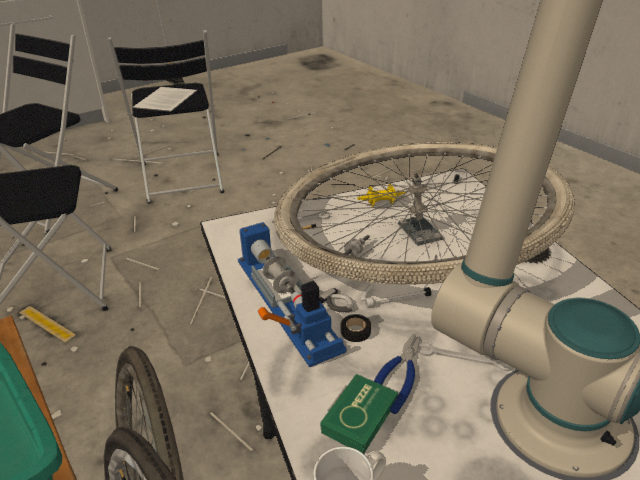

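View pics/top0.png

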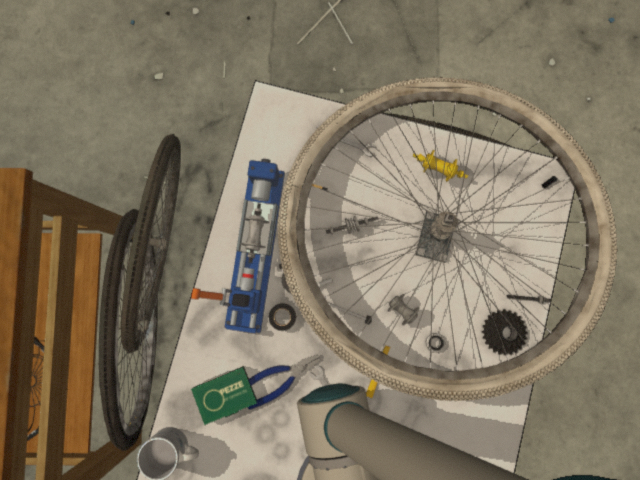

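The scene view shows the stand at about (285,300) with the orange lever at (265,313) and the wheel raised beside it. In the top view the stand runs from (243,325) to (263,165), with the grip at (240,299), the tape at (282,317), and the wheel rim starting at about column 281. Next I'll get the wheel height and the stand yaw.

```bash
cat > h.py <<'E'
from rig import monitor, imaging, ticket, arm
import cv2,numpy as np
def proj(c,P):
    k=imaging.calibration(c);P=np.atleast_2d(P);T=np.array(k['camera_from_world'])
    q=P@T[:3,:3].T+T[:3,3]
    return np.c_[k['cx']+k['fx']*q[:,0]/-q[:,2],k['cy']-k['fy']*q[:,1]/-q[:,2]]
def back(c,uv,z):
    k=imaging.calibration(c);T=np.array(k['camera_from_world']);R=T[:3,:3];o=-R.T@T[:3,3]
    uv=np.atleast_2d(uv);d=np.c_[(uv[:,0]-k['cx'])/k['fx'],-(uv[:,1]-k['cy'])/k['fy'],-np.ones(len(uv))]@R
    return o+d*((z-o[2])/d[:,2])[:,None]
E
python3 - <<'E'
from h import *
from scipy.optimize import least_squares
obs={'top':[('L',281,225),('R',616,235),('T',440,78),('B',440,400)],'scene':[('L',274,215),('R',573,205),('T',430,143),('B',435,285)]}
t=np.linspace(0,2*np.pi,400)
def f(p):
    C=np.c_[p[0]+p[3]*np.cos(t),p[1]+p[3]*np.sin(t),0*t+p[2]];e=[]
    for c in obs:
        q=proj(c,C)
        e+=[q[:,0].min()-obs[c][0][1],q[:,0].max()-obs[c][1][1],q[:,1].min()-obs[c][2][2],q[:,1].max()-obs[c][3][2]]
    return e
r=least_squares(f,[.6,-.15,.15,.33]);print('wheel',r.x,r.fun)
im=cv2.imread('pics/top0.png');hsv=cv2.cvtColor(im,cv2.COLOR_BGR2HSV)
m=cv2.inRange(hsv,(100,110,40),(125,255,255));m[:,:215]=0;m[:,300:]=0;m[345:]=0
ys,xs=np.nonzero(m);h=cv2.convexHull(np.c_[xs,ys].astype(np.int32));box=cv2.boxPoints(cv2.minAreaRect(h));print(box)
print(back('top',box,0.02))
for z,row in((.02,None),): pass
# left edge & right edge lines at base height
for nm,fn in(('left',min),('right',max)):
    e=np.array([(fn(xs[ys==v]),v) for v in range(190,320) if (ys==v).any()],float)
    w=back('top',e,.02);p=np.polyfit(w[:,0],w[:,1],1)
    for _ in range(5):
        d=abs(w[:,1]-np.polyval(p,w[:,0]));k=d<max(.003,np.median(d));p=np.polyfit(w[k,0],w[k,1],1)
    print(nm,np.degrees(np.arctan(p[0])),np.polyval(p,.4),k.sum(),len(k))
k=imaging.calibration('wrist');print(k)
E
```

```text
wheel [ 0.54615123 -0.191513    0.09752185  0.33843506] [ 0.87465602 -4.86316246 -4.39971521  0.42236434  5.16528941  1.06209756
 -6.58425579  3.95097296]
[[224.6901  327.69305]
 [249.97598 159.88676]
 [284.18552 165.04163]
 [258.89963 332.8479 ]]
[[0.34118657 0.27224115 0.02      ]
 [0.71325943 0.22568446 0.02      ]
 [0.70194415 0.14859306 0.02      ]
 [0.33075863 0.19807262 0.02      ]]
left -7.65942745169364 0.26303021511473806 77 81
right -7.286111973724193 0.19029338145241603 75 81
{'fx': 418.8970580712597, 'fy': 418.8970580712597, 'cx': 322.7676340534852, 'cy': 240.1680221667928, 'mount': array([[ 4.81463319e-04,  9.56047136e-01,  2.93212623e-01,
         7.37603124e-02],
       [ 9.99999292e-01, -1.41103890e-04, -1.18194437e-03,
         1.00102427e-03],
       [-1.08862109e-03,  2.93212984e-01, -9.56046526e-01,
        -1.41803907e-01],
       [ 0.00000000e+00,  0.00000000e+00,  0.00000000e+00,
         1.00000000e+00]])}
```

Request:
send_rows(xyz=[[0,0,-0.004],[0,0,-0.004],[0,0,-0.004],[0,0,-0.004],[0,0,-0.004],[0,0,0],[0,0,0],[0.049,0.007,0],[0.049,0.007,0],[0.049,0.007,0],[0.049,0.007,0],[0.049,0.007,0],[0.049,0.007,0],[0.049,0.007,0],[0.049,0.007,0],[0.049,0.007,0],[0.049,0.007,0],[0.049,0.007,0],[0.049,0.007,0],[0.049,0.007,0]], turn=[-0.159,-0.159,-0.159,-0.159,-0.159,-0.159,-0.159,0,0,0,0,0,0,0,0,0,0,0,0,0], hand=[100,100,100,100,100,100,100,100,100,100,100,100,100,100,100,100,100,100,100,100])

```text
t: 3.3
tcp_pos: [0.358, 0.0778, 0.2517]
tcp_rot: [[0.127, 0.992, 0.002], [0.992, -0.127, -0.0], [-0.0, 0.002, -1.0]]
ft_force: [1.0, -0.8, 0.1]
gripper_width: 0.0851
grasp_force: 0.0
```

Request:
send_rows(xyz=[[0.049,0.007,0],[0.049,0.007,0],[0.049,0.007,0],[0,0,0],[0,0,0]], turn=[0,0,0,0,0], hand=[80,80,80,80,80])

```text
t: 3.92
tcp_pos: [0.3969, 0.2188, 0.251]
tcp_rot: [[0.127, 0.992, -0.001], [0.992, -0.127, -0.001], [-0.001, -0.001, -1.0]]
ft_force: [-0.2, -0.4, -0.4]
gripper_width: 0.0681
grasp_force: 0.0
```

Run:
```python
from h import *
s=monitor.observe();print(s['t'],s['tcp_pos'],np.round(s['tcp_rot'],3).tolist(),s['ft_force'],s['gripper_width'],s['joint_pos'])
im=imaging.camera('wrist');cv2.imwrite('pics/w1.png',im[:,:,::-1])
for n in('grip_top','lever_pivot','lever_end','nose','hub'):
    r=imaging.pinpoint(n,'wrist')
    print(n,[(np.round(d['position'],4).tolist(),round(d['conf'],2)) for d in r[:3]])
```

```text
3.925 [0.3968671  0.21878479 0.25102372] [[0.127, 0.992, -0.001], [0.992, -0.127, -0.001], [-0.001, -0.001, -1.0]] [-0.16613087 -0.4265428  -0.37948092] 0.06805558424416064 [ 2.00949922e+01  4.54317321e+00  9.77967206e+01 -4.64156878e-02
  7.77331760e+01  2.73985083e+01]
grip_top [([0.4027, 0.2272, 0.1295], 0.89)]
lever_pivot [([0.4066, 0.2698, 0.0569], 0.58)]
lever_end [([0.4156, 0.3186, 0.1037], 0.67)]
nose [([0.4707, 0.2167, 0.0552], 0.82)]
hub [([0.5449, 0.2127, 0.0283], 0.63)]
```

View pics/w1.png

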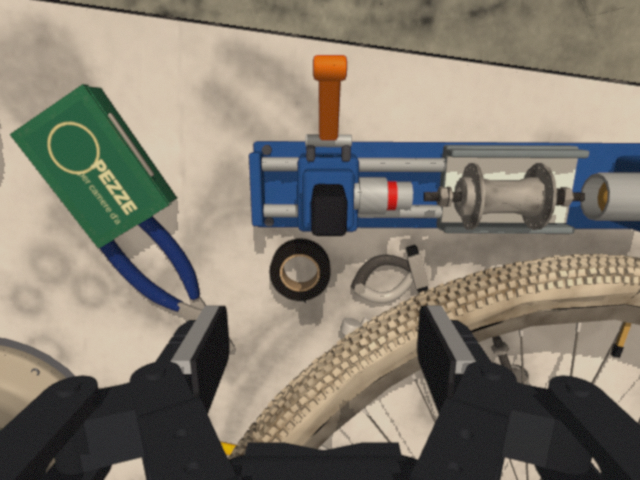

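The slide lies level in the wrist view: grip at (330,210), red band at (392,195), hub at about (508,195), and a clear gap between nose and hub. I'll centre over the grip, descend and grip it.

Request:
send_rows(xyz=[[0.008,0.004,0.02],[0,0,0.03],[0,0,0.03],[0,0,0.03],[0,0,0.025],[0,0,0.021],[0,0,0],[0,0,0]], turn=[0,0,0,0,0,0,0,0], hand=[80,80,80,80,80,80,80,80])

```text
t: 5.22
tcp_pos: [0.4031, 0.2266, 0.0961]
tcp_rot: [[0.128, 0.992, 0.001], [0.992, -0.128, 0.0], [0.001, 0.001, -1.0]]
ft_force: [-0.1, -0.4, -0.6]
gripper_width: 0.0684
grasp_force: 0.0
```

Request:
send_rows(xyz=[[0,0,0],[0,0,0],[0,0,0],[0,0,0],[0,0,0],[0,0,0]], turn=[0,0,0,0,0,0], hand=[60,40,20,10,10,10])

```text
t: 5.98
tcp_pos: [0.4021, 0.2269, 0.096]
tcp_rot: [[0.128, 0.992, -0.0], [0.992, -0.128, 0.0], [0.0, -0.0, -1.0]]
ft_force: [-2.0, 0.3, 6.0]
gripper_width: 0.0236
grasp_force: 61.4
```

Request:
send_rows(xyz=[[0,0.003,0],[0,0.004,0],[0,0.004,0],[0,0.004,0],[0,0.004,0],[0,0.004,0],[0,0.004,0],[0,0.003,0],[0,0.002,0],[0,0.002,0],[0,0.002,0]], turn=[0,0,0,0,0,0,0,0,0,0,0], hand=[10,10,10,10,10,10,10,10,10,10,10])

```text
t: 7.35
tcp_pos: [0.4336, 0.2226, 0.096]
tcp_rot: [[0.128, 0.992, -0.007], [0.992, -0.128, 0.001], [-0.0, -0.007, -1.0]]
ft_force: [-12.6, 2.3, 12.3]
gripper_width: 0.0233
grasp_force: 62.0
```

Run:
```python
from h import *
s=monitor.observe();print(s['t'],s['tcp_pos'],s['ft_force'])
im=imaging.camera('wrist');cv2.imwrite('pics/w2.png',im[:,:,::-1])
```

```text
7.35 [0.43362268 0.22262678 0.09597175] [-12.58618667   2.31080624  12.28916899]
```

View pics/w2.png

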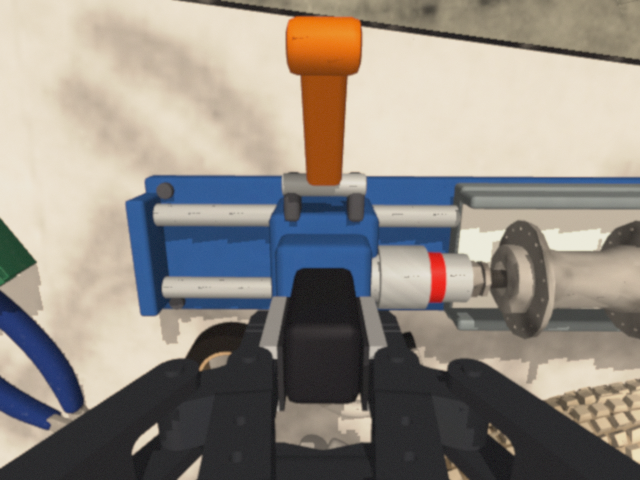

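The nose tip at (473,278) is right at the hub's nut face, at about (480,278). The whole red band shows, at columns 430–446. I'll set the reference and go on slowly.

```bash
cat > band.py <<'E'
from h import *
import sys
s=monitor.observe();u=np.array(s['tcp_rot'])[:,1]
f=sys.argv[1]
im=imaging.camera('wrist') if f=='new' else cv2.imread(f)[:,:,::-1]
hsv=cv2.cvtColor(np.ascontiguousarray(im[:,:,::-1]),cv2.COLOR_BGR2HSV).astype(int)
w=(((hsv[...,0]<6)|(hsv[...,0]>172))*np.clip((hsv[...,1]-40)/180.,0,1)*(hsv[...,2]>60))[255:300,380:480]
print('t',s['t'],'along',np.dot(s['tcp_pos'],u),'F',np.dot(s['ft_force'],u),'band px',np.median(w.sum(1)),np.round(np.percentile(w.sum(1),[25,75]),1))
if f=='new': cv2.imwrite(sys.argv[2],im[:,:,::-1])
E
python3 band.py pics/w2.png
```

```text
t 7.4 along 0.40107812813059446 F -12.52334349473238 band px 13.838888888888889 [13.4 14.2]
```

Request:
send_rows(xyz=[[0,0.002,0],[0,0.002,0],[0,0.002,0],[0,0.002,0],[0,0.002,0]], turn=[0,0,0,0,0], hand=[10,10,10,10,10])

```text
t: 8.02
tcp_pos: [0.4435, 0.2213, 0.0959]
tcp_rot: [[0.128, 0.992, -0.008], [0.992, -0.128, 0.001], [-0.0, -0.008, -1.0]]
ft_force: [-12.9, 1.7, 12.3]
gripper_width: 0.0232
grasp_force: 62.0
```

```bash
python3 band.py new pics/w3.png
```

```text
t 8.025 along 0.4106197033408731 F -13.095389599431735 band px 13.905555555555555 [13.4 14.2]
```

Band still full. Continuing in small steps.

Request:
send_rows(xyz=[[0,0.002,0],[0,0.002,0],[0,0.002,0]], turn=[0,0,0], hand=[10,10,10])

```text
t: 8.45
tcp_pos: [0.4494, 0.2205, 0.0959]
tcp_rot: [[0.128, 0.992, -0.008], [0.992, -0.128, 0.001], [-0.0, -0.008, -1.0]]
ft_force: [-12.5, 2.3, 12.7]
gripper_width: 0.0232
grasp_force: 61.9
```

```bash
python3 band.py new pics/w4.png
```

```text
t 8.45 along 0.4166106095336007 F -12.827579153027148 band px 13.944444444444445 [13.5 14.2]
```

Request:
send_rows(xyz=[[0,0.002,0],[0,0.002,0]], turn=[0,0], hand=[10,10])

```text
t: 8.75
tcp_pos: [0.4533, 0.22, 0.096]
tcp_rot: [[0.128, 0.992, -0.008], [0.992, -0.128, 0.001], [-0.0, -0.008, -1.0]]
ft_force: [-12.4, 2.3, 12.4]
gripper_width: 0.023
grasp_force: 61.9
```

```bash
python3 band.py new pics/w5.png
```

```text
t 8.75 along 0.4205867718521017 F -12.731531295957945 band px 14.0 [13.4 14.2]
```

Request:
send_rows(xyz=[[0,0.002,0],[0,0.002,0]], turn=[0,0], hand=[10,10])

```text
t: 9.05
tcp_pos: [0.4573, 0.2195, 0.096]
tcp_rot: [[0.128, 0.992, -0.008], [0.992, -0.128, 0.001], [-0.0, -0.008, -1.0]]
ft_force: [-13.7, 1.2, 12.2]
gripper_width: 0.023
grasp_force: 61.9
```

```bash
python3 band.py new pics/w6.png
```

```text
t 9.05 along 0.42458221389174533 F -13.785547032932291 band px 13.955555555555556 [13.5 14.2]
```

Request:
send_rows(xyz=[[0,0.002,0]], turn=[0], hand=[10])

```text
t: 9.22
tcp_pos: [0.4591, 0.2192, 0.096]
tcp_rot: [[0.128, 0.992, -0.008], [0.992, -0.128, 0.001], [-0.0, -0.008, -1.0]]
ft_force: [-13.2, 1.9, 11.7]
gripper_width: 0.0233
grasp_force: 61.9
```

```bash
python3 band.py new pics/w7.png
```

```text
t 9.225 along 0.42646008619551484 F -13.445073517100194 band px 13.06111111111111 [12.6 13.4]
```

View pics/w7.png

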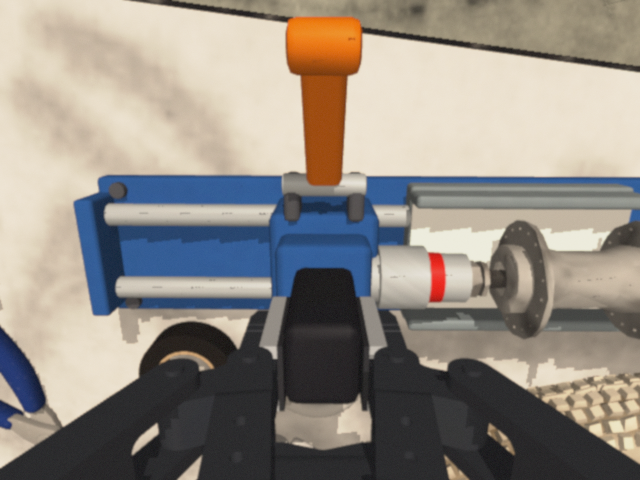

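The hub keeps its place in front of the nose (flange at column 522 in both views), so it is being pushed. The band has just begun to go in. I'll take 1 mm rows.

Request:
send_rows(xyz=[[0,0.001,0],[0,0.001,0]], turn=[0,0], hand=[10,10])

```text
t: 9.52
tcp_pos: [0.4606, 0.2191, 0.096]
tcp_rot: [[0.128, 0.992, -0.009], [0.992, -0.128, 0.001], [-0.0, -0.009, -1.0]]
ft_force: [-14.5, 3.3, 13.3]
gripper_width: 0.0232
grasp_force: 62.1
```

```bash
python3 band.py new pics/w8.png
```

```text
t 9.525 along 0.4277606640458041 F -14.872917137156596 band px 9.988888888888889 [ 9.6 10.2]
```

Request:
send_rows(xyz=[[0,0.001,0]], turn=[0], hand=[10])

```text
t: 9.7
tcp_pos: [0.4612, 0.219, 0.096]
tcp_rot: [[0.128, 0.992, -0.01], [0.992, -0.128, 0.001], [-0.0, -0.01, -1.0]]
ft_force: [-16.5, 2.7, 13.6]
gripper_width: 0.0232
grasp_force: 62.1
```

```bash
python3 band.py new pics/w9.png
```

```text
t 9.7 along 0.4282875666676998 F -16.848936361244647 band px 8.588888888888889 [8.3 8.8]
```

Request:
send_rows(xyz=[[0,0.001,0],[0,0,0],[0,0,0]], turn=[0,0,0], hand=[10,10,10])

```text
t: 10.12
tcp_pos: [0.4619, 0.2189, 0.096]
tcp_rot: [[0.128, 0.992, -0.01], [0.992, -0.128, 0.001], [-0.001, -0.01, -1.0]]
ft_force: [-15.6, 2.9, 13.6]
gripper_width: 0.0229
grasp_force: 62.2
```

```bash
python3 band.py new pics/w10.png
```

```text
t 10.125 along 0.42903650219617906 F -15.98801483305811 band px 7.0055555555555555 [6.6 7.2]
```

Band at half (7.0 of 13.95 px, about 4 mm, 5 N) and the force agrees. I'll relieve the arm's push so the lag doesn't kick the carriage, then open and rise.

Request:
send_rows(xyz=[[0,-0.001,0],[0,-0.001,0],[0,-0.001,0],[0,-0.0005,0]], turn=[0,0,0,0], hand=[10,10,10,10])

```text
t: 10.68
tcp_pos: [0.4619, 0.2189, 0.096]
tcp_rot: [[0.128, 0.992, -0.004], [0.992, -0.128, 0.0], [-0.0, -0.004, -1.0]]
ft_force: [-6.2, 1.4, 8.8]
gripper_width: 0.0233
grasp_force: 61.6
```

```bash
python3 band.py new pics/w11.png
```

```text
t 10.675 along 0.42977874107201247 F -6.371609681451067 band px 6.961111111111111 [6.6 7.2]
```

Request:
send_rows(xyz=[[0,-0.001,0],[0,0,0],[0,0,0],[0,0,0],[0,0,-0.02],[0,0,-0.03],[0,0,-0.03],[0,0,0]], turn=[0,0,0,0,0,0,0,0], hand=[20,40,70,70,70,70,70,70])

```text
t: 11.72
tcp_pos: [0.4652, 0.2194, 0.1775]
tcp_rot: [[0.128, 0.992, 0.005], [0.992, -0.128, 0.002], [0.002, 0.005, -1.0]]
ft_force: [-0.4, -0.1, -1.1]
gripper_width: 0.0597
grasp_force: 0.0
```

Run:
```python
from h import *
s=monitor.observe();print(s['t'],s['tcp_pos'],s['ft_force'],s['gripper_width'])
im=imaging.camera('wrist');cv2.imwrite('pics/w12.png',im[:,:,::-1])
for n in('grip_top','lever_pivot','lever_end','nose','hub'):
    r=imaging.pinpoint(n,'wrist')
    print(n,[(np.round(d['position'],4).tolist(),round(d['conf'],2)) for d in r[:3]])
```

```text
11.725 [0.46521181 0.21935237 0.17750406] [-0.42639328 -0.12378924 -1.07115974] 0.059701542217687455
grip_top [([0.4612, 0.2174, 0.1287], 0.58)]
lever_pivot [([0.4656, 0.2632, 0.0562], 0.81), ([0.3642, 0.1475, -0.0045], 0.61)]
lever_end [([0.4537, 0.1262, -0.0032], 0.44)]
nose [([0.529, 0.2093, 0.0544], 0.91)]
hub [([0.5777, 0.2063, 0.0251], 0.96)]
```

View pics/w12.png

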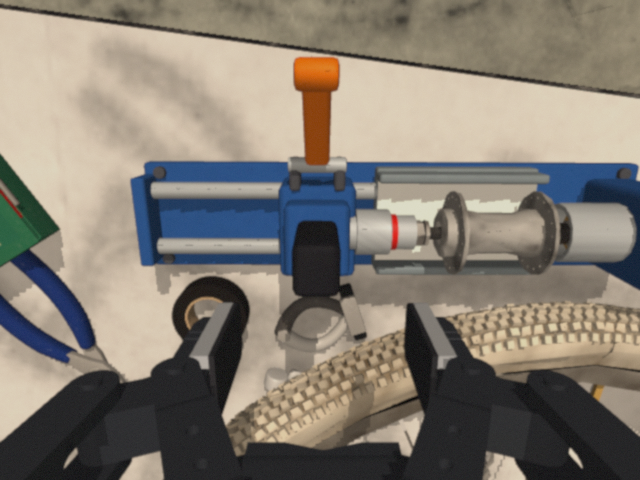

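Half the band still shows at (397,232), the hub sits in the headstock sleeve, the grip is free, and the tape and caliper lie where they were. Next I'll shut the fingers, go over the lever end and press down.

Request:
send_rows(xyz=[[0.02,-0.003,0],[0.03,0,0],[0.03,0,0],[0.018,0,0],[0,0,0.02],[0,0,0.02],[0,0,0.013],[0,0,0]], turn=[0,0,0,0,0,0,0,0], hand=[0,0,0,0,0,0,0,0])

```text
t: 13.02
tcp_pos: [0.4722, 0.3158, 0.1211]
tcp_rot: [[0.128, 0.992, -0.002], [0.992, -0.128, -0.001], [-0.002, -0.002, -1.0]]
ft_force: [0.3, -0.0, -0.1]
gripper_width: 0.0002
grasp_force: 0.0
```

Request:
send_rows(xyz=[[0,0,0.005],[0,0,0.005],[0,0,0.005],[0,0,0.005],[0,0,0.005],[0,0,0.005]], turn=[0,0,0,0,0,0], hand=[0,0,0,0,0,0])

```text
t: 13.78
tcp_pos: [0.4744, 0.318, 0.0934]
tcp_rot: [[0.128, 0.992, 0.004], [0.992, -0.128, 0.003], [0.004, 0.004, -1.0]]
ft_force: [1.3, 2.8, 3.6]
gripper_width: -0.0
grasp_force: 1.7
```

Contact and turning (about 3.6 N). Continuing down.

Request:
send_rows(xyz=[[0,0,0.005],[0,0,0.005],[0,0,0.005],[0,0,0.005],[0,0,0.004],[0,0,0.002],[0,0,0]], turn=[0,0,0,0,0,0,0], hand=[0,0,0,0,0,0,0])

```text
t: 14.65
tcp_pos: [0.4726, 0.3162, 0.0659]
tcp_rot: [[0.128, 0.992, -0.001], [0.992, -0.128, -0.001], [-0.001, -0.001, -1.0]]
ft_force: [0.3, 0.4, -0.8]
gripper_width: -0.0002
grasp_force: 0.0
```

Request:
send_rows(xyz=[[0,0,0.002],[0,0,0.002],[0,0,0]], turn=[0,0,0], hand=[0,0,0])

```text
t: 15.02
tcp_pos: [0.4729, 0.3165, 0.0637]
tcp_rot: [[0.128, 0.992, 0.001], [0.992, -0.128, 0.0], [0.0, 0.001, -1.0]]
ft_force: [-2.4, -1.5, 9.8]
gripper_width: -0.0002
grasp_force: 4.5
```

Run:
```python
from h import *
s=monitor.observe();print(s['t'],s['tcp_pos'],s['ft_force'])
im=imaging.camera('wrist');cv2.imwrite('pics/w13.png',im[:,:,::-1])
```

```text
15.025 [0.47291946 0.31652248 0.06373015] [-2.44586799 -1.4999726   9.83703808]
```

View pics/w13.png

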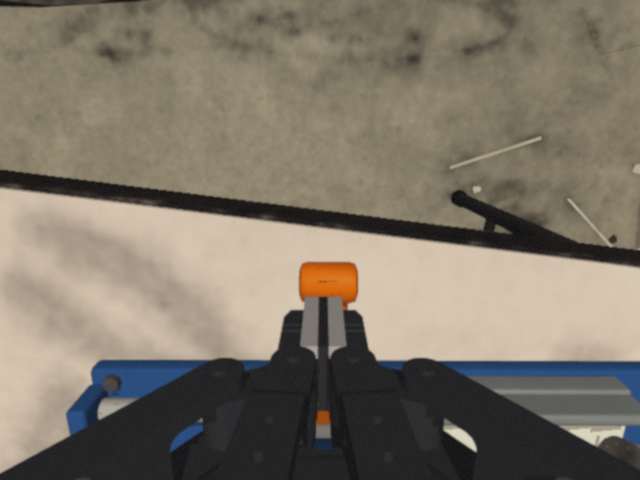

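The fingertips press on the lever just inside the orange end bar at (328,283). It stopped firm at 10 N with the tip at z 64 mm, which means level. I'll rise and check.

Request:
send_rows(xyz=[[0,0,-0.01],[0,0,-0.03],[0,0,-0.04],[-0.03,0,-0.04],[-0.04,0,-0.02],[-0.02,0,0],[0,0,0]], turn=[0,0,0,0,0,0,0], hand=[0,0,0,0,0,0,0])

```text
t: 15.95
tcp_pos: [0.4608, 0.2263, 0.2016]
tcp_rot: [[0.13, 0.992, -0.001], [0.992, -0.13, 0.0], [-0.0, -0.001, -1.0]]
ft_force: [0.1, -0.1, -0.1]
gripper_width: -0.0002
grasp_force: 0.0
```

Run:
```python
from h import *
s=monitor.observe();print(s['t'],s['tcp_pos'],s['ft_force'])
im=imaging.camera('wrist');cv2.imwrite('pics/w14.png',im[:,:,::-1])
for n in('grip_top','lever_pivot','lever_end','nose'):
    r=imaging.pinpoint(n,'wrist')
    print(n,[(np.round(d['position'],4).tolist(),round(d['conf'],2)) for d in r[:2]])
```

```text
15.95 [0.46084587 0.22628184 0.20163164] [ 0.10593187 -0.13161024 -0.12048327]
grip_top [([0.4622, 0.218, 0.1265], 0.86)]
lever_pivot [([0.4694, 0.2618, 0.059], 0.76)]
lever_end [([0.476, 0.3263, 0.0575], 0.71)]
nose [([0.5289, 0.2148, 0.0533], 0.6)]
```

View pics/w14.png

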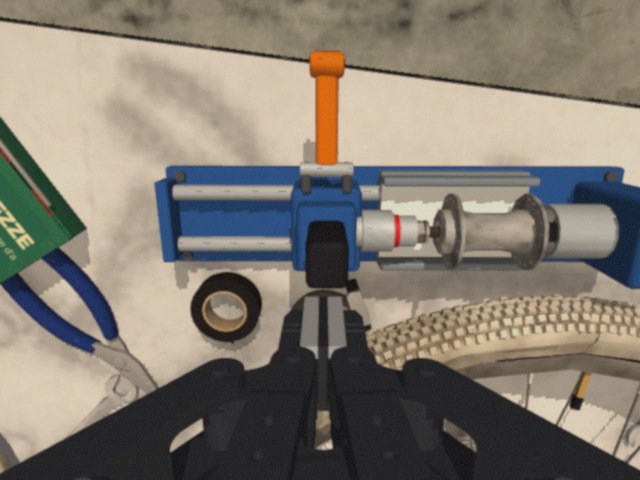

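The lever is level: its end at (327,65) measures z 57.5 mm, the same height as the pivot. The band is still half in at (399,231), the hub is seated, and the robot is clear. Handing in.

```bash
python3 -c "
from rig import ticket
print(ticket.finish_job())"
```

```text
the job is handed in; nothing more can be done
None
```

The job is handed in, with no verdict shown: the hub is home in the headstock, the nose band is about half in (about 5 N), the lock lever is fully down, the robot is clear, and the tape and caliper look undisturbed.

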